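# Switch off the moisture meter and put it away

### The arm

A 6-joint arm with a two-finger parallel gripper is mounted at the origin on a cart in front of the work surface, level with it; the furniture and walls round the work are solid. World frame = base frame: x ahead of the robot, y to its left, z up, the work surface at z = 0. Lengths are in m, angles in rad, forces in N, time in s.
With the tool pointing down it reaches from about 0.3 to 0.75 m from the base axis. Payload 8.5 kg.
Tool frame: the origin (TCP) lies where the fingers leave the gripper's body, on its centre line; the fingertips stand 64 mm ahead of it and the grasp point (between the pads) lies 45 mm ahead of it; x points along the fingers, y is the direction in which the jaws open and shut, and the axes are right-handed (so a half turn about x gives the same grasp; the last joint's range is limited). The gripper opens to 88 mm and grips with 3 to 60 N. Pads are 18 mm wide; open, the fingers measure 123 mm over their backs; the gripper's body (75 mm by 187 mm) begins 45 mm behind the grasp point.
Start: joints at [-1.382, 0.381, 1.297, -0, 1.464, -0.215], TCP at [0.216, -0.506, 0.303] pointing down, gripper open.
Joint ranges: [-3.11, 3.11], [-0.89, 2.33], [0.22, 2.48], [-1.42, 4.56], [0.17, 2.85], [-2.88, 2.88]. Speed limits (rad/s): [2.39, 2.39, 3.14, 3.14, 3.14, 3.14].

### API

Orientations are given as a unit quaternion [x, y, z, w].
In Python, from station import * gives the robot as it stands.
- The arm moves only by the tool drive_tool, never from a script. Its argument "increments" is a list of rows, each a list of 3 entries, a list of its own where there are three numbers: the shift along the tool's x, y, z in mm, then the turn about the tool's x in degrees, then the closure, from -1 (fully open) to 1 (shut). In form: [[[x, y, z], yaw, hand], ...]. A call has 1 to 20 rows; each row is the pose to reach, as a shift and turn from the pose commanded when the call began, along the tool's axes at that moment; what a row does not reach only later rows make up. A row lasts 1/12 s, in which the tool goes at most 41.7 mm and 7.16 degrees, less where a joint would pass 70% of its speed; a pose out of reach is approached as far as the arm can. A call with a gripper value outside its range is refused whole. The fingers move at their own pace and stop on an object; "grip_force" is the grip in N (left out, the last holds). Time passes only in rows, so rows that repeat a pose let the fingers close. It gives the time, the measured TCP pose, the force and the opening at its end, in the units of the state.
- state(): the state, without advancing time (a new reading comes with each control period).
- camera(name): name is "scene" or "top" or "wrist"; returns a dict with "img" (400x640x3 uint8, red, green, blue), "depth" (400x640 float32, m along the optical axis (not along the pixel's ray), 0 where there is no reading), "intrinsics" (3x3 intrinsics, pixels), "R" (3x3) and "t" (3): a world point X has camera coordinates R X + t. Camera axes: x right, y down, z forward; pixel columns grow to the right and rows downward; lengths in m; the calibration is good to about 2 mm. A picture is of the moment at which its call begins.
- finish_job(): hands the job in, once; it reports no verdict.
The state is a dict: "t": time; "joints": joint angles; "qvel": joint speeds; "effort": joint torques, N m; "tcp_pos": TCP position; "ee_rot": TCP orientation; "force": force on the tool from outside, world axes, zero at the start; "ft_torque": the same for the moment, N m; "opening": finger opening in m.
Only numpy, scipy, OpenCV 4.12 (cv2) and the standard library are available. Lean on these libraries where they do the work, as an engineer would, in place of code of your own. Each camera call takes 0.05 s, during which the arm holds its last target.

### The job

Switch off the wood moisture meter that lies on the bench: its small slide switch has to click all the way over to the raised thumb stop, without leaning hard on the meter's face. Then lay the meter face up in the wide bay of the low kit tray, flat on the bay's floor and still switched off, and leave the rod in the tray, the walnut blank and the flat tin where they are.

Things in the scene. Friction and masses are not known exactly. Their poses are not given: they have to be found in the camera images.
- meter: loose wood moisture meter lying face up, 0.2 to 0.35 kg: a black rubber holster 130 (its x) x 58 (its y) x 24 mm high, with a flat-faced grey unit (119 x 47 mm) fixed in it. Origin: centre of the holster's underside, z up. Take it by the holster's long sides. The unit's face stands 28 to 38 mm above the underside, differently each time: how high can only be felt. A screen lies flush at its +x end
- meter_switch (a joint): slide switch in the unit's face: 0 = on (as found, ridge far from the thumb stop), 0.008 m = off (ridge fully over towards the stop, the meter's -x). A spring detent: about 8 N (7 to 10) push it over the middle, then it snaps to the end and stays. Such a push on the ridge alone shoves the light meter along: squeeze ridge and stop together with both fingertips, or brace the meter
- switch_mid (a point): at the meter's (-32.5, 0, 24) mm, axes the meter's; above it, halfway between: at +x the ridge, a black bar 16 mm wide (y), 4 thick (x), only 3.5 high over the face, centre at x = -14 on, -22 off; at -x the fixed thumb stop, a grey bar at x = -50, 26 wide, 6 thick, 5 high. Over their outer faces 41 mm on, 33 off. Push with tips lower than the ridge's top, just clear of the face
- tray: low plywood kit tray, fixed to the bench, 156 (its x) x 111 (its y) mm, walls 14 mm high and 5 mm thick, floor 4 mm thick; origin at the centre of its underside. The wide bay is 146 x 72 mm inside and takes the meter with its length along the tray's x, either way round; beside it, towards the tray's +y, is a narrow bay, 24 mm wide, with the rod in it.
- bay_floor (a point): centre of the wide bay's floor, at the tray's (0, -14.5, 4) mm; axes those of the tray
- sample_rod: round wooden sample rod, 12 mm thick, 100 mm long, lying loose in the narrow bay along the tray's x (its own y); to be left alone
- walnut_blank: loose squared walnut turning blank, 20 x 121 x 20 mm, origin at the centre of its underside, its length along its own y; to be left alone
- flat_tin: loose round flat tin, 77 mm wide and 28 mm high, origin at the centre of its underside; to be left alone
Things that resemble listed ones, but are neither listed nor needed, are in the scene too. There is more than one size of the tray; the job needs the larger.

How it is judged:
By the outcome, as a careful person would: the job done as asked, in the order asked, and still so for the second after the job is handed in, with the robot touching nothing.
It also fails if it takes over 43 s, if anything falls off the work surface, if the arm or the gripper's body presses on something with over 40 N, if the wrist force passes 120 N, or if a joint passes its speed limit or range.

## Working session

There is one attempt and no reset: what is moved stays moved. The work goes in short steps, Python scripts to look and compute and a tool call to move; the robot and the scene stay as the last step left them, time stands still between calls to the robot, and variables do not carry over. Pictures are saved under pics/ and viewed, and the job is handed in when it is done.

Besides the shell and the picture viewer there is one more tool, called after ">>>" by a JSON object that holds its "op" and its "data", one argument or row to a line. drive_tool: Moves the arm, as the interface text tells. Its arguments: {"type":"object","properties":{"increments":{"type":"array","items":{"type":"array"}},"grip_force":{"type":"number"}},"required":["increments"]}

```bash
ls; mkdir -p pics
cat > h.py <<'E'
from station import *
import numpy as np, cv2, pickle
def save(c,n): cv2.imwrite('pics/'+n,cv2.cvtColor(c['img'],cv2.COLOR_RGB2BGR))
def ray(c,u,v,z):
    K=np.array(c['intrinsics']);R=np.array(c['R']);t=np.array(c['t'])
    d=R.T@np.linalg.solve(K,[u,v,1]);o=-R.T@t
    return o+d*(z-o[2])/d[2]
def dp(c,u,v):
    K=np.array(c['intrinsics']);R=np.array(c['R']);t=np.array(c['t'])
    Z=c['depth'][int(v),int(u)]
    return R.T@(np.linalg.solve(K,[u,v,1])*Z-t)
def proj(c,X):
    K=np.array(c['intrinsics']);p=K@(np.array(c['R'])@np.array(X)+np.array(c['t']));return p[:2]/p[2]
E
python3 - <<'E'
from h import *
for n in ['top','scene']:
    c=camera(n);save(c,n+'0.png');pickle.dump(c,open(n+'0.pkl','wb'))
    print(n,-np.array(c['R']).T@c['t'], c['intrinsics'][0])
print(state())
E
```

```text
pics
top [ 0.42968527 -0.03434359  0.95661532] [368.06194687   0.         323.82629509]
scene [-0.15773283  0.45626762  0.75993589] [437.59542973   0.         316.84758081]
{'t': 0.1, 'joints': array([-1.38228688e+00,  3.81102669e-01,  1.29815157e+00,  1.31146437e-05,
        1.46359354e+00, -2.15292954e-01]), 'qvel': array([ 0.00033378, -0.00158688, -0.0021002 ,  0.0005651 ,  0.00136606,
        0.00063613]), 'effort': array([ 3.13818957e-03, -4.38653433e+01, -2.24911451e+01,  7.14372704e-02,
        3.41672462e-02, -7.29730755e-05]), 'tcp_pos': array([ 0.21607576, -0.50559245,  0.30222466]), 'ee_rot': array([ 0.6927539 ,  0.14224087, -0.6927328 ,  0.14135356]), 'force': array([-0.47266255, -0.77845531,  0.9047935 ]), 'ft_torque': array([-0.03400703, -0.01903694, -0.02184673]), 'opening': 0.08803519539604862}
```

View pics/top0.png

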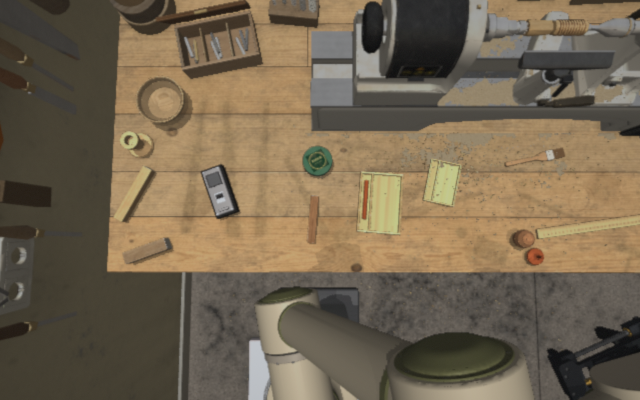

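View pics/scene0.png

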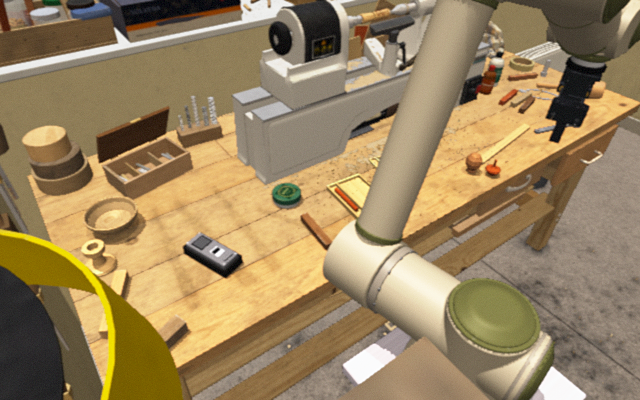

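The top view shows the meter at about (220,191) and the larger tray at (380,203) with the rod on its left. The smaller tray is at (442,183), the walnut blank at (313,220) and the green tin at (318,160). I'll enlarge these for measurement.

Run:
```python
from h import *
c=pickle.load(open('top0.pkl','rb'))
b=cv2.cvtColor(c['img'],cv2.COLOR_RGB2BGR)
m=cv2.resize(b[155:230,185:255],None,fx=7,fy=7,interpolation=cv2.INTER_CUBIC)
t=cv2.resize(b[160:245,345:415],None,fx=6,fy=6,interpolation=cv2.INTER_CUBIC)
cv2.imwrite('pics/m0.png',m);cv2.imwrite('pics/t0.png',t)
for u,v in [(220,191),(313,220),(380,215),(318,160),(400,190)]: print(u,v,dp(c,u,v))
print(proj(c,[0,0,0]))
```

```text
220 191 [0.52498662 0.22985573 0.03477023]
313 220 [ 0.45271341 -0.00428788  0.0199112 ]
380 215 [ 0.4663297  -0.17732757  0.00191819]
318 160 [ 0.60568656 -0.01671096  0.02739755]
400 190 [ 0.52994975 -0.22713489  0.01679869]
[310.82316999 402.22351833]
```

View pics/m0.png

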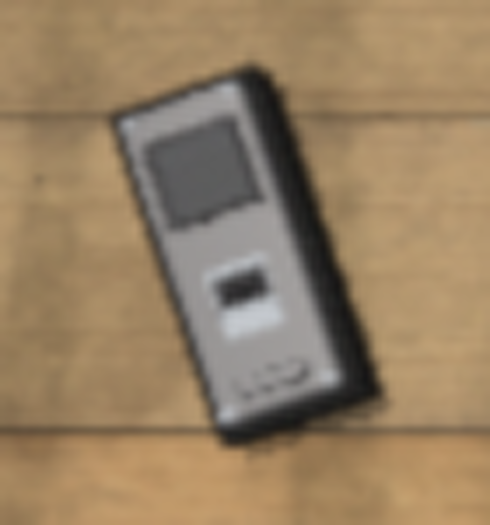

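View pics/t0.png

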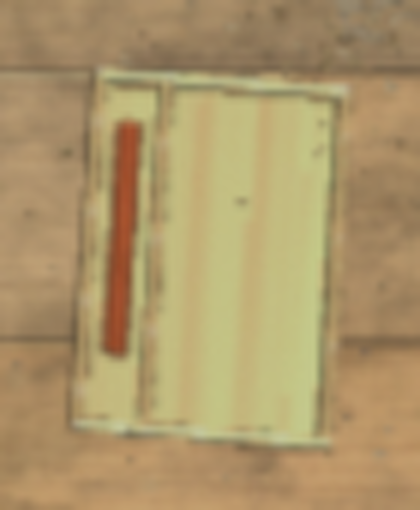

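```bash
cat > meas.py <<'E'
from h import *
def rectpts(c,mask,z):
    cs,_=cv2.findContours(mask.astype(np.uint8),cv2.RETR_EXTERNAL,cv2.CHAIN_APPROX_NONE)
    k=max(cs,key=cv2.contourArea).reshape(-1,2)
    P=np.array([ray(c,u,v,z)[:2] for u,v in k])*1000
    (cx,cy),(w,h),a=cv2.minAreaRect(P.astype(np.float32))
    if w<h: w,h,a=h,w,a+90
    return (cx,cy),(w,h),(a+90)%180-90
E
python3 - <<'E'
from meas import *
c=pickle.load(open('top0.pkl','rb'))
hsv=cv2.cvtColor(c['img'],cv2.COLOR_RGB2HSV)
def box(u0,u1,v0,v1):
    m=np.zeros((400,640),np.uint8);m[v0:v1,u0:u1]=1;return m
H,S,V=[hsv[...,i].astype(int) for i in range(3)]
bm=box(190,250,158,225)
ins=((S<70)&(bm>0)).astype(np.uint8)
ins=cv2.morphologyEx(ins,cv2.MORPH_CLOSE,np.ones((3,3)))
print('outline z=.0',rectpts(c,ins,0.0),rectpts(c,ins,0.024))
f=((S<70)&(V>110)&(bm>0)).astype(np.uint8); f=cv2.morphologyEx(f,cv2.MORPH_CLOSE,np.ones((7,7)))
d=[dp(c,u,v)[2] for v,u in zip(*np.nonzero(cv2.erode(f,np.ones((5,5)))))]
print('face z',np.median(d),np.mean(d),np.std(d))
# ref table height
tb=[dp(c,u,v)[2] for u in range(195,250,3) for v in (160,222)]
print('table',np.median(tb))
print('face',rectpts(c,f,0.033))
bt=box(345,412,163,245)
for u,v in [(347,200),(375,200),(385,165),(412,200)]: print(u,v,hsv[v,u])
t=((((H>22)&(V>150)&(S<150)&(S>40)))&(bt>0)).astype(np.uint8)
t=cv2.morphologyEx(t,cv2.MORPH_OPEN,np.ones((3,3)));t=cv2.morphologyEx(t,cv2.MORPH_CLOSE,np.ones((9,9)))
cv2.imwrite('pics/tm.png',cv2.resize(t[150:250,330:430]*255,None,fx=4,fy=4))
print('tray',rectpts(c,t,0.014))
E
```

```text
outline z=.0 ((528.7515869140625, 241.74905395507812), (133.0227813720703, 60.36317443847656), 20.055540084838867) ((526.26611328125, 234.8223114013672), (129.68544006347656, 58.84877014160156), 20.055553436279297)
face z 0.032327192314851386 0.03861193572088443 0.07400510261023761
table -0.0020033979605018444
face ((527.110595703125, 237.2388458251953), (116.72518920898438, 44.997535705566406), 20.386735916137695)
347 200 [ 17  98 175]
375 200 [ 26  90 195]
385 165 [ 17  96 144]
412 200 [ 17 103 166]
tray ((494.9370422363281, -174.77284240722656), (149.02090454101562, 98.65837860107422), -4.041656494140625)
```

View pics/tm.png

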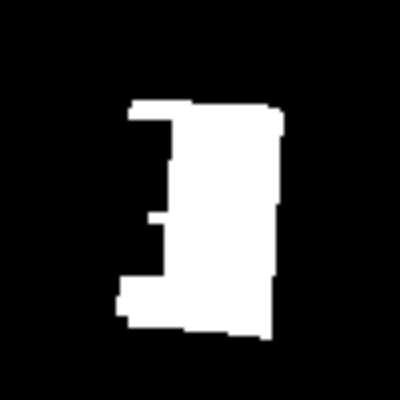

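```bash
cat >> h.py <<'E'
from scipy.spatial.transform import Rotation as Ro
def plan(tx,ty,tz,yaw):
    """tool y axis along world yaw deg; tcp target in mm; prints shift & turn options"""
    s=state();R=Ro.from_quat(s['ee_rot']).as_matrix();p=s['tcp_pos']*1000
    d=R.T@(np.array([tx,ty,tz])-p)
    cur=np.degrees(np.arctan2(R[1,1],R[0,1]))
    dy=(yaw-cur+180)%360-180  # world yaw change; tool x down => turn=-dy
    print('t',round(s['t'],2),'tcp',p.round(1),'x',R[:,0].round(3),'ycur',round(cur,1),'q6',s['joints'].round(2)); print('shift',d.round(1),'turn',round(-dy,1),'or',round(-dy+(180 if dy>0 else -180),1),'open',s['opening'],'F',s['force'].round(1))
E
python3 - <<'E'
from h import *
a=np.radians(20.2);mx,my=526.5-32.5*np.cos(a),236-32.5*np.sin(a);print(mx,my)
plan(mx,my,260,20.2)
c=camera('wrist');save(c,'w0.png');print(Ro.from_quat(state()['ee_rot']).as_matrix().T@(-c['R'].T@c['t']-state()['tcp_pos']), c['R']@Ro.from_quat(state()['ee_rot']).as_matrix())
E
```

```text
495.9989767603144 224.77780853254762
t 0.1 tcp [ 216.1 -505.6  302.2] x [-0.     0.001 -1.   ] ycur -66.9 q6 [-1.38  0.38  1.3   0.    1.46 -0.22]
shift [  43.1 -561.6 -544.4] turn -87.1 or 92.9 open 0.08803519539604862 F [-0.5 -0.8  0.9]
[-0.08087675 -0.00052137 -0.06870105] [[ 7.52153488e-04  9.99999627e-01  4.23906513e-04]
 [-2.69926208e-01 -2.05145660e-04  9.62880990e-01]
 [ 9.62880718e-01 -8.38657772e-04  2.69925953e-01]]
```

>>> {"op": "drive_tool", "data": {
  "increments": [
    [[3, -30, -29], -5, -1],
    [[6, -59, -57], -10, -1],
    [[9, -88, -86], -15, -1],
    [[11, -118, -115], -20, -1],
    [[14, -148, -143], -25, -1],
    [[17, -178, -172], -30, -1],
    [[20, -207, -201], -35, -1],
    [[22, -237, -229], -40, -1],
    [[25, -267, -258], -45, -1],
    [[28, -296, -287], -50, -1],
    [[30, -326, -315], -55, -1],
    [[33, -355, -344], -60, -1],
    [[36, -385, -373], -65, -1],
    [[38, -414, -401], -70, -1],
    [[40, -444, -430], -74, -1],
    [[42, -473, -459], -78, -1],
    [[43, -503, -487], -82, -1],
    [[43, -530, -515], -85, -1],
    [[43, -550, -535], -87, -1],
    [[43, -562, -544], -87, -1]
  ],
  "grip_force": 15
}}

```text
t: 1.82
tcp_pos: [0.4962, 0.2277, 0.2592]
ee_rot: [0.404, 0.581, -0.404, 0.58]
force: [0.5, 0.6, -0.9]
opening: 0.0882
```

Run:
```python
from h import *
c=camera('wrist');save(c,'w1.png');pickle.dump(c,open('w1.pkl','wb'))
plan(496,225,260,20.2)
```

```text
t 1.87 tcp [496.1 228.6 259.1] x [-0.     0.001 -1.   ] ycur 20.3 q6 [ 0.21  0.41  1.38  0.    1.35 -0.14]
shift [-0.9 -1.3  3.3] turn 0.1 or -179.9 open 0.0879071117167029 F [-2.8  0.8  0.1]
```

View pics/w1.png

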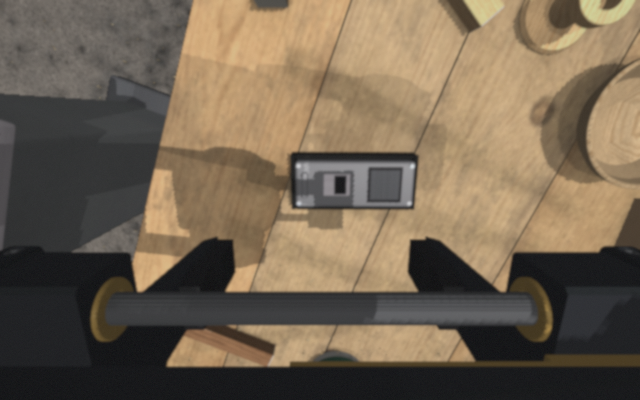

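The wrist view shows the meter at (355,180), with its screen to the right, the dark ridge at (340,185) and the stop left of it near (303,180). Next I measure the face and outline in this view.

Run:
```python
from meas import *
c=pickle.load(open('w1.pkl','rb'))
b=cv2.cvtColor(c['img'],cv2.COLOR_RGB2BGR)
cv2.imwrite('pics/w1z.png',cv2.resize(b[140:220,280:430],None,fx=5,fy=5,interpolation=cv2.INTER_CUBIC))
hsv=cv2.cvtColor(c['img'],cv2.COLOR_RGB2HSV);H,S,V=[hsv[...,i].astype(int) for i in range(3)]
bm=np.zeros((400,640),bool);bm[148:214,285:425]=1
o=(((S<60)|(V<50))&bm).astype(np.uint8);o=cv2.morphologyEx(o,cv2.MORPH_OPEN,np.ones((3,3)))
f=((S<60)&(V>75)&bm).astype(np.uint8);f=cv2.morphologyEx(f,cv2.MORPH_CLOSE,np.ones((9,9)));f=cv2.morphologyEx(f,cv2.MORPH_OPEN,np.ones((5,5)))
cv2.imwrite('pics/w1m.png',cv2.resize(np.vstack([o[140:220,280:430],f[140:220,280:430]])*255,None,fx=3,fy=3))
print('out',rectpts(c,o,.024));print('face',rectpts(c,f,.034))
ff=cv2.erode(f,np.ones((7,7)))
print('facez',np.median([dp(c,u,v)[2] for v,u in zip(*np.nonzero(ff))]),'table',np.median([dp(c,u,v)[2] for u in range(290,420,4) for v in (140,225)]))
```

```text
out ((525.056396484375, 241.5547637939453), (126.88506317138672, 56.39735794067383), 20.368085861206055)
face ((525.8617553710938, 241.04071044921875), (117.72262573242188, 46.76084518432617), 20.36980438232422)
facez 0.03230485112635916 table -0.000977681522877861
```

View pics/w1z.png

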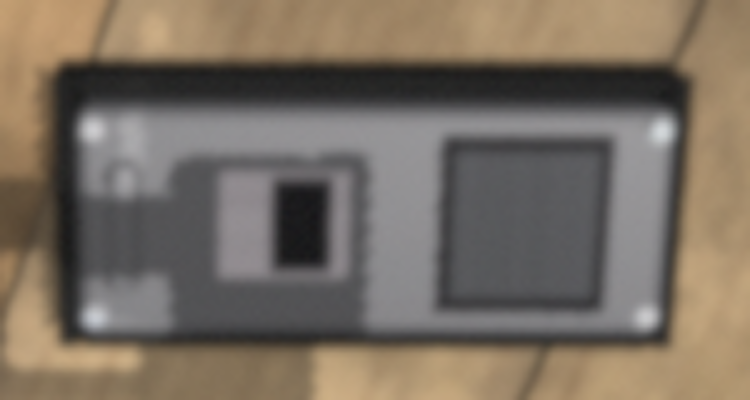

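View pics/w1m.png

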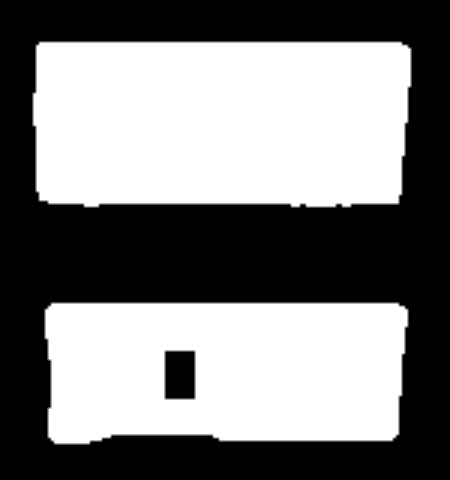

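>>> {"op": "drive_tool", "data": {
  "increments": [
    [[30, 0, 0], 0, -1],
    [[60, 0, 0], 0, -0.6],
    [[80, 0, 0], 0, -0.3],
    [[89, 0, 0], 0, -0.3],
    [[89, 0, 0], 0, -0.3],
    [[89, 0, 0], 0, -0.3],
    [[89, 0, 0], 0, -0.3]
  ],
  "grip_force": 15
}}

```text
t: 2.45
tcp_pos: [0.4961, 0.2247, 0.1721]
ee_rot: [0.406, 0.579, -0.404, 0.58]
force: [-0.4, -0.3, 0.6]
opening: 0.0572
```

Run:
```python
from meas import *
c=camera('wrist');save(c,'w2.png');pickle.dump(c,open('w2.pkl','wb'))
plan(495.5,228.3,150,20.4)
```

```text
t 2.5 tcp [496.1 224.8 172.2] x [ 0.003  0.001 -1.   ] ycur 20.1 q6 [ 0.21  0.5   1.51  0.    1.13 -0.14]
shift [22.2  0.6 -3.5] turn -0.3 or 179.7 open 0.05731106239023095 F [-0.4 -0.3  0.5]
```

View pics/w2.png

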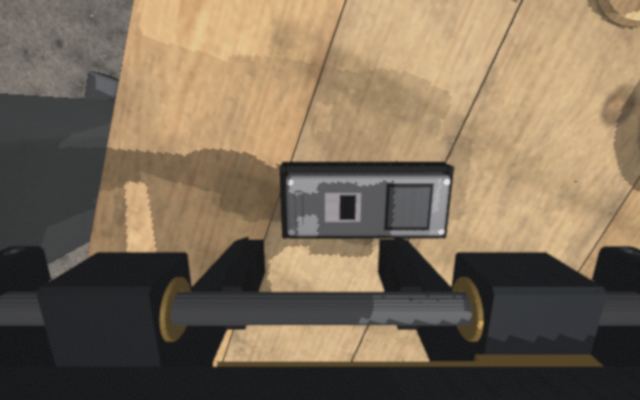

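The picture shows the face corners near (291,182), (446,182), (449,231) and (291,233), and the ridge at (347,207).

Run:
```python
from meas import *
c=pickle.load(open('w2.pkl','rb'))
b=cv2.cvtColor(c['img'],cv2.COLOR_RGB2BGR)
cv2.imwrite('pics/w2z.png',cv2.resize(b[150:250,270:460],None,fx=4,fy=4,interpolation=cv2.INTER_CUBIC))
hsv=cv2.cvtColor(c['img'],cv2.COLOR_RGB2HSV);H,S,V=[hsv[...,i].astype(int) for i in range(3)]
bm=np.zeros((400,640),bool);bm[155:238,275:460]=1
f=((S<60)&(V>65)&bm).astype(np.uint8);f=cv2.morphologyEx(f,cv2.MORPH_CLOSE,np.ones((13,13)));f=cv2.morphologyEx(f,cv2.MORPH_OPEN,np.ones((5,5)))
r=rectpts(c,f,.0335);print('face',r)
r3=((V<45)&(S<90)).astype(np.uint8);q=np.zeros_like(r3);q[192:222,335:362]=r3[192:222,335:362]
rr=rectpts(c,q,.037);print('ridge',rr)
ff=cv2.erode(f,np.ones((7,7)))
print('facez',np.median([dp(c,u,v)[2] for v,u in zip(*np.nonzero(ff))]),'table',np.median([dp(c,u,v)[2] for u in range(290,420,4) for v in (140,150)]))
a=np.radians(r[2]);e=np.array([np.cos(a),np.sin(a)])
print('mid from face',np.array(r[0])-32.5*e,'from ridge',np.array(rr[0])-18.5*e, 'ridge rel', (np.array(rr[0])-r[0])@e)
```

```text
face ((525.914794921875, 240.6639862060547), (117.65872192382812, 47.75764465332031), 20.082563400268555)
ridge ((511.4743347167969, 235.93099975585938), (15.096184730529785, 8.672012329101562), -68.93007850646973)
facez 0.03227083755333793 table -0.0012682201631060296
mid from face [495.39083414 229.50433485] from ridge [494.09915704 229.57858283] ridge rel -15.187646756387304
```

View pics/w2z.png

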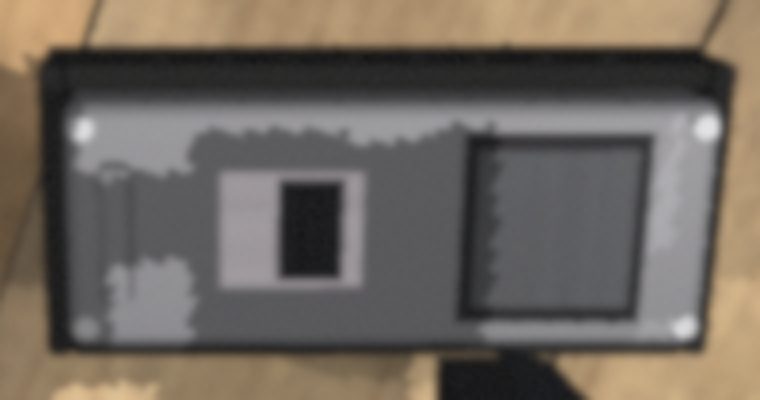

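>>> {"op": "drive_tool", "data": {
  "increments": [
    [[30, 0.6, -4.2], 0, -0.16],
    [[55, 0.6, -4.2], 0, -0.16],
    [[64, 0.6, -4.2], 0, -0.16],
    [[66, 0.6, -4.2], 0, -0.16],
    [[66, 0.6, -4.2], 0, -0.16],
    [[66, 0.6, -4.2], 0, -0.16]
  ],
  "grip_force": 15
}}

```text
t: 3.0
tcp_pos: [0.4953, 0.229, 0.1062]
ee_rot: [0.406, 0.579, -0.404, 0.58]
force: [-0.6, 0.3, -0.8]
opening: 0.0513
```

Run:
```python
from meas import *
c=camera('wrist');save(c,'w3.png');pickle.dump(c,open('w3.pkl','wb'))
plan(495.2,229,97.5,20.2)
```

```text
t 3.05 tcp [495.3 229.  106.2] x [ 0.003  0.001 -1.   ] ycur 20.1 q6 [ 0.22  0.59  1.58  0.    0.97 -0.14]
shift [ 8.7 -0.1  0. ] turn -0.1 or 179.9 open 0.05128643119323138 F [-0.  -0.9  0.1]
```

View pics/w3.png

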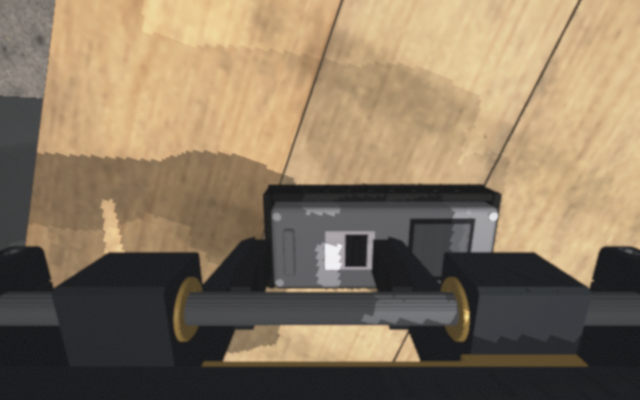

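Run:
```python
from meas import *
c=pickle.load(open('w3.pkl','rb'))
b=cv2.cvtColor(c['img'],cv2.COLOR_RGB2BGR)
z=cv2.resize(b[170:300,220:520],None,fx=2.6,fy=2.6,interpolation=cv2.INTER_CUBIC);cv2.imwrite('pics/w3z.png',z)
p=np.array([495.3,229.0]);a=np.radians(20.1);e=np.array([np.cos(a),np.sin(a)]);n=np.array([-e[1],e[0]])
for nm,u,v,h in [('ridgeL',345,250,.037),('ridgeR',367,250,.037),('stopL',283,250,.0385),('stopR',295,250,.0385),('fL',265,240,.042),('fR',372,240,.042),('scrL',410,240,.0335),('scrR',474,240,.0335),('cornL',277,216,.0335),('cornR',493,215,.0335),('cL2',279,283,.0335)]:
    d=ray(c,u,v,h)[:2]*1000-p;print(nm,(d@e).round(1),(d@n).round(1))
```

```text
ridgeL 12.0 1.8
ridgeR 23.4 1.8
stopL -19.8 2.5
stopR -13.7 2.5
fL -28.1 9.4
fR 24.9 9.4
scrL 46.3 5.9
scrR 79.9 5.9
cornL -23.0 19.1
cornR 87.9 19.6
cL2 -23.3 -19.3
```

View pics/w3z.png

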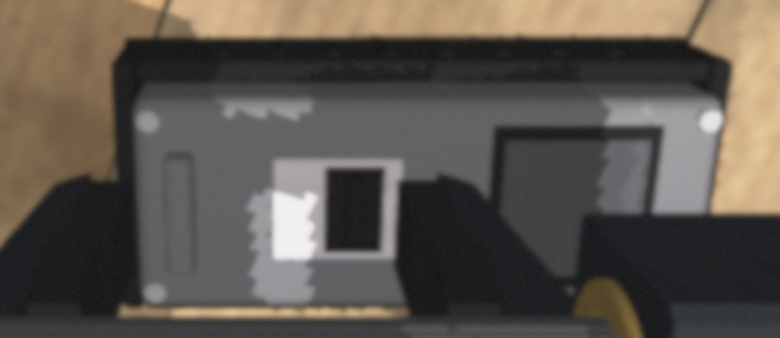

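>>> {"op": "drive_tool", "data": {
  "increments": [
    [[2, 1, 0], 0, -0.16],
    [[4, 1, 0], 0, -0.16],
    [[5.5, 1, 0], 0, -0.16],
    [[5.5, 1, 0], 0, -0.16],
    [[5.5, 1, 0], 0, -0.16],
    [[5.5, 1, 0], 0, -0.16]
  ]
}}

```text
t: 3.55
tcp_pos: [0.4956, 0.2293, 0.0993]
ee_rot: [0.405, 0.58, -0.405, 0.58]
force: [0.4, 0.0, -0.2]
opening: 0.0508
```

>>> {"op": "drive_tool", "data": {
  "increments": [
    [[0.5, 0, 0], 0, -0.16],
    [[1, 0, 0], 0, -0.16],
    [[1, 0, 0], 0, -0.16],
    [[1, 0, 0], 0, -0.16]
  ]
}}

```text
t: 3.88
tcp_pos: [0.4956, 0.2293, 0.0982]
ee_rot: [0.405, 0.58, -0.405, 0.58]
force: [-0.9, -0.3, 0.9]
opening: 0.0511
```

>>> {"op": "drive_tool", "data": {
  "increments": [
    [[0.5, 0, 0], 0, -0.16],
    [[0.5, 0, 0], 0, -0.16],
    [[0.5, 0, 0], 0, -0.16]
  ]
}}

```text
t: 4.13
tcp_pos: [0.4956, 0.2293, 0.0977]
ee_rot: [0.405, 0.58, -0.405, 0.58]
force: [0.5, 0.1, 0.0]
opening: 0.0512
```

>>> {"op": "drive_tool", "data": {
  "increments": [
    [[0.4, 0, 0], 0, -0.16],
    [[0.4, 0, 0], 0, -0.16],
    [[0.4, 0, 0], 0, -0.16]
  ]
}}

```text
t: 4.38
tcp_pos: [0.4956, 0.2293, 0.0976]
ee_rot: [0.405, 0.58, -0.405, 0.58]
force: [-2.0, -0.7, 3.5]
opening: 0.051
```

>>> {"op": "drive_tool", "data": {
  "increments": [
    [[-1.2, 0, 0], 0, -0.16],
    [[-1.2, 0, 0], 0, -0.16],
    [[-1.2, 0, 0], 0, -0.05],
    [[-1.2, 0, 0], 0, 0.05],
    [[-1.2, 0, 0], 0, 0.1],
    [[-1.2, 0, 0], 0, 0.2],
    [[-1.2, 0, 0], 0, 0.35],
    [[-1.2, 0, 0], 0, 0.35],
    [[-1.2, 0, 0], 0, 0.35],
    [[-1.2, 0, 0], 0, 0.35]
  ],
  "grip_force": 16
}}

```text
t: 5.22
tcp_pos: [0.4956, 0.2293, 0.0984]
ee_rot: [0.405, 0.58, -0.405, 0.58]
force: [-0.5, 0.7, -0.4]
opening: 0.0327
```

>>> {"op": "drive_tool", "data": {
  "increments": [
    [[0, 0, 0], 0, 0.35],
    [[0, 0, 0], 0, 0.35],
    [[0, 0, 0], 0, 0.35]
  ]
}}

```text
t: 5.47
tcp_pos: [0.4957, 0.2293, 0.0985]
ee_rot: [0.405, 0.58, -0.405, 0.58]
force: [0.2, 0.6, -2.1]
opening: 0.0322
```

>>> {"op": "drive_tool", "data": {
  "increments": [
    [[0, 0, 0], 0, 0],
    [[0, 0, 0], 0, -0.2],
    [[0, 0, 0], 0, -0.3],
    [[-20, 0, 0], 0, -0.4],
    [[-50, 0, 0], 0, -0.6],
    [[-80, 0, 0], 0, -0.8],
    [[-85, 0, 0], 0, -1],
    [[-85, 0, 0], 0, -1],
    [[-85, 0, 0], 0, -1],
    [[-85, 0, 0], 0, -1]
  ]
}}

```text
t: 6.3
tcp_pos: [0.4951, 0.2291, 0.1822]
ee_rot: [0.404, 0.58, -0.406, 0.579]
force: [-0.5, -0.5, -0.4]
opening: 0.0883
```

Run:
```python
from meas import *
c=camera('wrist');save(c,'w4.png');pickle.dump(c,open('w4.pkl','wb'))
b=cv2.cvtColor(c['img'],cv2.COLOR_RGB2BGR)
cv2.imwrite('pics/w4z.png',cv2.resize(b[145:255,260:460],None,fx=4,fy=4,interpolation=cv2.INTER_CUBIC))
plan(526,240.5,180,110)
```

```text
t 6.35 tcp [495.2 229.2 182.2] x [-0.003 -0.001 -1.   ] ycur 20.1 q6 [ 0.22  0.49  1.49 -0.    1.16 -0.13]
shift [ 2.1 32.9 -0. ] turn -89.9 or 90.1 open 0.08781427303841773 F [0.1 0.5 0. ]
```

View pics/w4z.png

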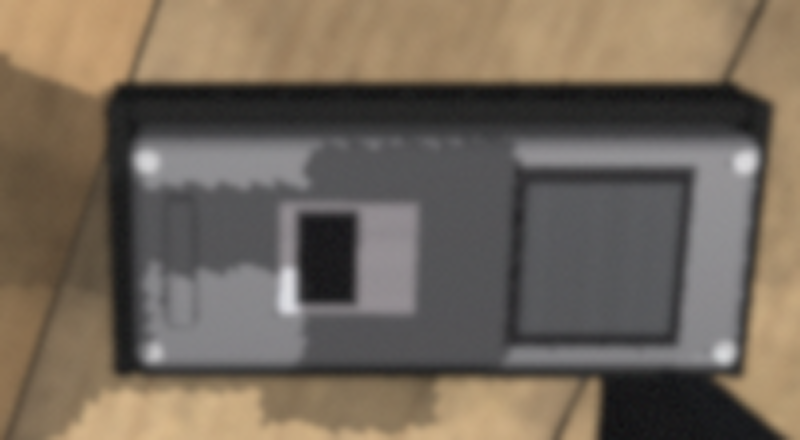

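Run:
```python
from meas import *
c=pickle.load(open('w4.pkl','rb'))
hsv=cv2.cvtColor(c['img'],cv2.COLOR_RGB2HSV);H,S,V=[hsv[...,i].astype(int) for i in range(3)]
P=[]
for x,y in [(147,161),(745,161),(725,352),(153,352)]:
    P.append(ray(c,260+x/4,145+y/4,.0336)[:2]*1000)
P=np.array(P);print(P.round(1));cen=P.mean(0);e=(P[1]+P[2]-P[0]-P[3]);yaw=np.degrees(np.arctan2(e[1],e[0]))
print('centre',cen,'yaw',yaw, np.linalg.norm(P[1]-P[0]),np.linalg.norm(P[3]-P[0]))
a=np.radians(yaw);e=np.array([np.cos(a),np.sin(a)]);
for nm,x in [('ridgeL',300),('ridgeR',357),('stopL',168),('stopR',196)]:
    print(nm,((ray(c,260+x/4,145+257/4,.0365)[:2]*1000-cen)@e).round(1))
plan(cen[0],cen[1],150,yaw-90)
```

```text
[[470.8 239.8]
 [575.4 278.2]
 [588.7 242.6]
 [484.3 204.2]]
centre [529.79856542 241.1913612 ] yaw 20.170875855127452 111.4529176280097 38.057623716197654
ridgeL -27.2
ridgeR -16.5
stopL -52.1
stopR -46.8
t 6.35 tcp [495.2 229.2 182.2] x [-0.003 -0.001 -1.   ] ycur 20.1 q6 [ 0.22  0.49  1.49 -0.    1.16 -0.13]
shift [32.1 36.8  0.6] turn 90.0 or -90.0 open 0.08781427303841773 F [0.1 0.5 0. ]
```

>>> {"op": "drive_tool", "data": {
  "increments": [
    [[0, 6, 0], 7, -1],
    [[0, 12, 0], 14, -1],
    [[0, 18, 0], 21, -1],
    [[0, 24, 0], 28, -1],
    [[0, 30, 0.6], 35, -1],
    [[0, 37, 0.6], 42, -1],
    [[10, 37, 0.6], 49, -1],
    [[20, 37, 0.6], 56, -1],
    [[30, 37, 0.6], 63, -1],
    [[40, 37, 0.6], 70, -1],
    [[50, 37, 0.6], 77, -1],
    [[60, 37, 0.6], 84, -1],
    [[65, 37, 0.6], 90, -1],
    [[65, 37, 0.6], 90, -1],
    [[65, 37, 0.6], 90, -1],
    [[65, 37, 0.6], 90, -1]
  ]
}}

```text
t: 7.68
tcp_pos: [0.5306, 0.2415, 0.1184]
ee_rot: [-0.696, -0.125, 0.696, -0.125]
force: [0.1, 0.5, -0.6]
opening: 0.0885
```

Run:
```python
from meas import *
c=camera('wrist');save(c,'w5.png');pickle.dump(c,open('w5.pkl','wb'))
plan(529.8,241.2,78.5,-69.8)
```

```text
t 7.73 tcp [530.6 241.5 118.6] x [ 0.  0. -1.] ycur -69.7 q6 [ 0.22  0.63  1.45 -0.    1.06  1.44]
shift [40.1 -0.   0.8] turn 0.1 or -179.9 open 0.08848428825416686 F [-1.1 -0.2  0.1]
```

View pics/w5.png

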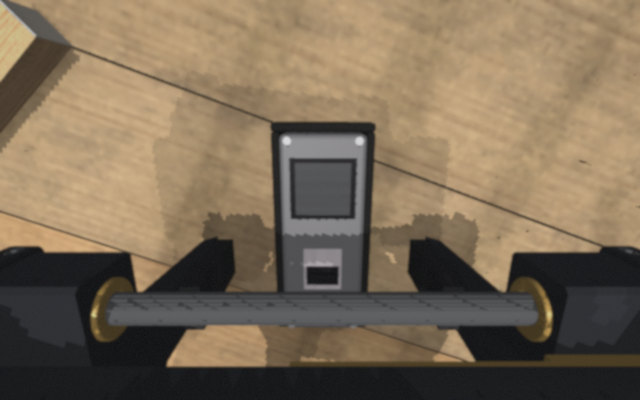

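>>> {"op": "drive_tool", "data": {
  "increments": [
    [[20, 0, 0.8], 0, -1],
    [[35, 0, 0.8], 0, -1],
    [[40, 0, 0.8], 0, -1],
    [[40, 0, 0.8], 0, -1],
    [[40, 0, 0.8], 0, -1]
  ]
}}

```text
t: 8.15
tcp_pos: [0.5301, 0.2413, 0.0791]
ee_rot: [0.696, 0.124, -0.696, 0.124]
force: [-0.5, 0.2, -0.1]
opening: 0.088
```

>>> {"op": "drive_tool", "data": {
  "increments": [
    [[0, 0, 0], 0, -0.3],
    [[0, 0, 0], 0, 0],
    [[0, 0, 0], 0, 0.2],
    [[0, 0, 0], 0, 0.4],
    [[0, 0, 0], 0, 0.4],
    [[0, 0, 0], 0, 0.4]
  ],
  "grip_force": 25
}}

```text
t: 8.65
tcp_pos: [0.5299, 0.2412, 0.0789]
ee_rot: [0.696, 0.124, -0.696, 0.124]
force: [-0.8, -0.6, 3.1]
opening: 0.0576
```

>>> {"op": "drive_tool", "data": {
  "increments": [
    [[-20, 0, 0], 0, 0.4],
    [[-50, 0, 0], 0, 0.4],
    [[-80, 0, 0], 0, 0.4],
    [[-100, 0, 0], 0, 0.4],
    [[-100, 0, 0], 0, 0.4],
    [[-100, 0, 0], 0, 0.4]
  ]
}}

```text
t: 9.15
tcp_pos: [0.5296, 0.2412, 0.1785]
ee_rot: [0.696, 0.124, -0.696, 0.124]
force: [0.1, 0.2, -3.1]
opening: 0.0576
```

Run:
```python
from meas import *
c=pickle.load(open('top0.pkl','rb'))
P=np.array([ray(c,345+x/6,160+y/6,.014)[:2]*1000 for x,y in [(97,70),(348,90),(330,444),(72,425)]])
print(P.round(1));cen=P.mean(0)
e=P[0]+P[1]-P[2]-P[3];yaw=np.degrees(np.arctan2(e[1],e[0]));f=P[0]+P[3]-P[1]-P[2]
print(cen,yaw,np.degrees(np.arctan2(f[1],f[0]))-90,np.linalg.norm(e)/2,np.linalg.norm(f)/2)
n=f/np.linalg.norm(f);bay=cen-14.5*n;print('bay',bay)
plan(bay[0],bay[1],179,yaw-90)
c=camera('wrist');save(c,'w6.png')
```

```text
[[ 577.8 -128.1]
 [ 569.2 -236.1]
 [ 417.5 -225.9]
 [ 425.4 -116.4]]
[ 497.49139693 -176.63355681] -4.122024229293569 -4.33036855248686 152.4043916954248 109.01443189592794
bay [ 496.39654172 -191.09216297]
t 9.15 tcp [529.6 241.2 178.5] x [ 0.001  0.    -1.   ] ycur -69.9 q6 [0.22 0.55 1.39 0.   1.2  1.44]
shift [ -0.6 394.4 180. ] turn 24.3 or -155.7 open 0.057552675581021034 F [ 0.1  0.2 -3.1]
```

View pics/w6.png

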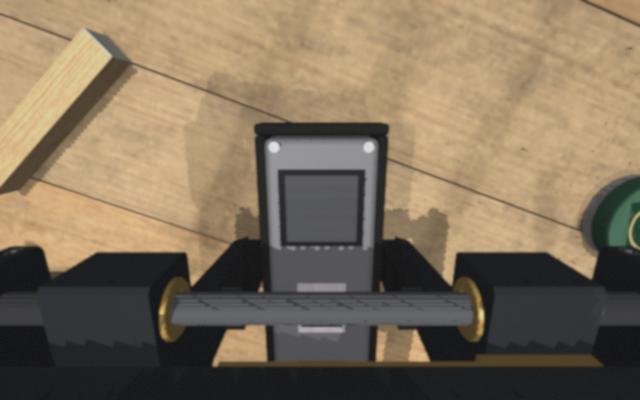

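>>> {"op": "drive_tool", "data": {
  "increments": [
    [[0, 20, 16], 2, 0.4],
    [[0, 44, 36], 4, 0.4],
    [[0, 70, 57], 7, 0.4],
    [[0, 97, 78], 10, 0.4],
    [[0, 124, 100], 13, 0.4],
    [[0, 150, 121], 16, 0.4],
    [[0, 177, 143], 19, 0.4],
    [[0, 203, 164], 21, 0.4],
    [[0, 228, 184], 23, 0.4],
    [[0, 248, 200], 24, 0.4],
    [[0, 260, 210], 24, 0.4],
    [[0, 264, 213], 24, 0.4],
    [[0, 264, 213], 24, 0.4],
    [[0, 264, 213], 24, 0.4]
  ]
}}

```text
t: 10.37
tcp_pos: [0.4205, -0.0795, 0.1778]
ee_rot: [-0.706, 0.024, 0.707, 0.024]
force: [0.8, 0.8, -2.1]
opening: 0.0581
```

Run:
```python
from meas import *
c=camera('wrist');save(c,'w7.png');pickle.dump(c,open('w7.pkl','wb'))
plan(496.4,-191,179,-94.2)
print([proj(c,[x/1000,y/1000,.014]).round(0) for x,y in [(577.8,-128),(569,-236),(417,-226),(425,-116)]])
```

```text
t 10.42 tcp [420.7 -79.2 178. ] x [-0.001  0.001 -1.   ] ycur -93.8 q6 [-0.46  0.32  1.81  0.    1.01  1.17]
shift [ -1.2 106.5 -83. ] turn 0.4 or -179.6 open 0.05762407353417815 F [-0.5  0.1 -2.5]
[array([378., -29.]), array([540., -27.]), array([504., 194.]), array([367., 193.])]
```

View pics/w7.png

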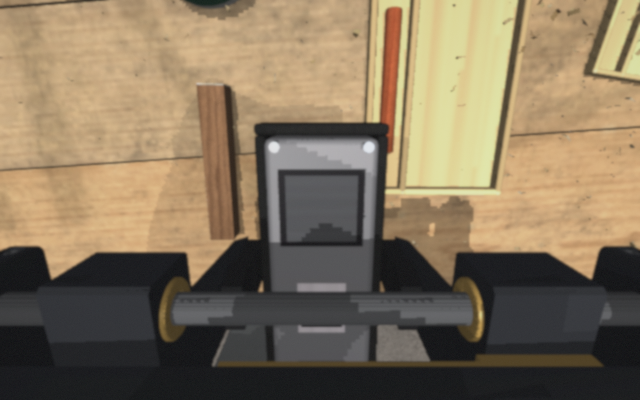

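The wrist view shows the tray's near edge at row 192, its near-right corner at (499,193) and the bay divider near column 405. I'll zoom in and measure the bay.

Run:
```python
from meas import *
c=pickle.load(open('w7.pkl','rb'))
b=cv2.cvtColor(c['img'],cv2.COLOR_RGB2BGR)
cv2.imwrite('pics/w7z.png',cv2.resize(b[0:200,365:535],None,fx=3,fy=3,interpolation=cv2.INTER_CUBIC))
```

```text
(no output)
```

View pics/w7z.png

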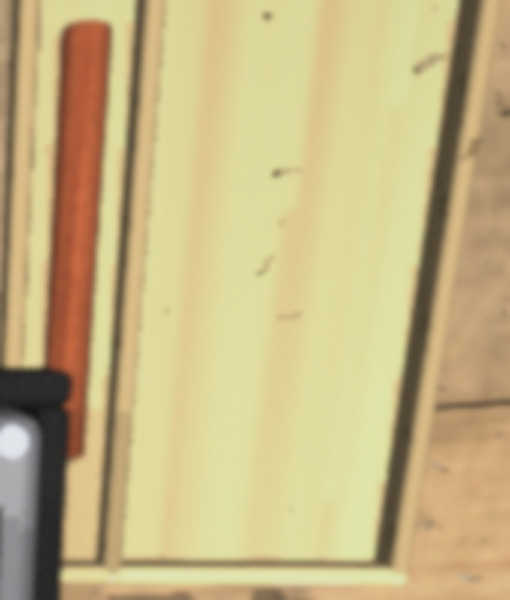

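Run:
```python
from meas import *
c=pickle.load(open('w7.pkl','rb'))
g=lambda x,y,z=.014: ray(c,365+x/3,y/3,z)[:2]*1000
D1,D2,W1,W2=g(122,560),g(159,10),g(393,560),g(478,10)
for n,p in zip('D1 D2 W1 W2'.split(),(D1,D2,W1,W2)):print(n,p.round(1))
for e in (D2-D1,W2-W1): print('yaw',np.degrees(np.arctan2(e[1],e[0])))
e=(D2-D1)+(W2-W1);a=np.arctan2(e[1],e[0]);e=np.array([np.cos(a),np.sin(a)]);n=np.array([-e[1],e[0]])
print('width bay', ((D1+D2-W1-W2)/2)@n)
O=g(405,583);N=g(200,583);near=g(300,572);print('corner',O,'nearoff')
mid=(D1+D2+W1+W2)/4
mid=mid+e*((O-mid)@e+78);print('bay centre',mid,np.degrees(a))
r=[g(88,22,.013),g(62,457,.013)];print('rod',r)
plan(mid[0],mid[1],179,np.degrees(a)-90)
# held meter pose rel: screws at wrist image, height: face z = tcp-(97.6-33.6 .. )
s=state();R=Ro.from_quat(s['ee_rot']).as_matrix();z=s['tcp_pos'][2]-.0789+.0336
A,B=ray(c,273.5,147,z)[:2]*1000,ray(c,368.5,147,z)[:2]*1000
print('screws',A,B,'dist',np.linalg.norm(A-B),'meter yaw',np.degrees(np.arctan2((A-B)[1],(A-B)[0]))-90,'centre',(A+B)/2+0)
```

```text
D1 [ 428. -147.]
D2 [ 556.6 -154.8]
W1 [ 423.1 -218.8]
W2 [ 551.7 -227.5]
yaw -3.476718619908715
yaw -3.8858900307434783
width bay 72.39141517570388
corner [ 416.57054535 -222.5162602 ] nearoff
bay centre [ 496.98419669 -187.50823595] -3.6812735279442865
rod [array([ 555.57744066, -138.87437264]), array([ 456.22465035, -131.66902098])]
t 10.42 tcp [420.7 -79.2 178. ] x [-0.001  0.001 -1.   ] ycur -93.8 q6 [-0.46  0.32  1.81  0.    1.01  1.17]
shift [ -1.2 103.  -83.4] turn -0.1 or 179.9 open 0.05762407353417815 F [-0.5  0.1 -2.5]
screws [477.33398845 -64.0494988 ] [ 474.77582385 -101.61979624] dist 37.65728954326938 meter yaw -3.8952618849371277 centre [476.05490615 -82.83464752]
```

>>> {"op": "drive_tool", "data": {
  "increments": [
    [[0, 15, -12], 0, 0.4],
    [[0, 35, -28], 0, 0.4],
    [[0, 60, -48], 0, 0.4],
    [[0, 82, -66], 0, 0.4],
    [[0, 97, -78], 0, 0.4],
    [[0, 104, -83.5], 0, 0.4],
    [[20, 104, -83.5], 0, 0.4],
    [[45, 104, -83.5], 0, 0.4],
    [[60, 104, -83.5], 0, 0.4],
    [[65, 104, -83.5], 0, 0.4],
    [[65, 104, -83.5], 0, 0.4],
    [[65, 104, -83.5], 0, 0.4]
  ]
}}

```text
t: 11.42
tcp_pos: [0.4973, -0.1888, 0.1141]
ee_rot: [0.707, -0.024, -0.707, -0.023]
force: [-0.4, 0.3, -2.1]
opening: 0.0575
```

Run:
```python
from meas import *
for n in ('wrist','top'):
    c=camera(n);save(c,n+'8.png')
    if n=='top':
        b=cv2.cvtColor(c['img'],cv2.COLOR_RGB2BGR);cv2.imwrite('pics/t8.png',cv2.resize(b[140:250,300:460],None,fx=4,fy=4))
plan(497,-188.5,83,-93.8)
```

```text
t 11.52 tcp [ 497.4 -189.3  114.6] x [ 0.002 -0.001 -1.   ] ycur -93.8 q6 [-0.59  0.56  1.61  0.    0.97  1.05]
shift [31.6 -0.8  0.5] turn -0.0 or 180.0 open 0.057628645089518524 F [-0.5  0.2 -2.2]
```

View pics/wrist8.png

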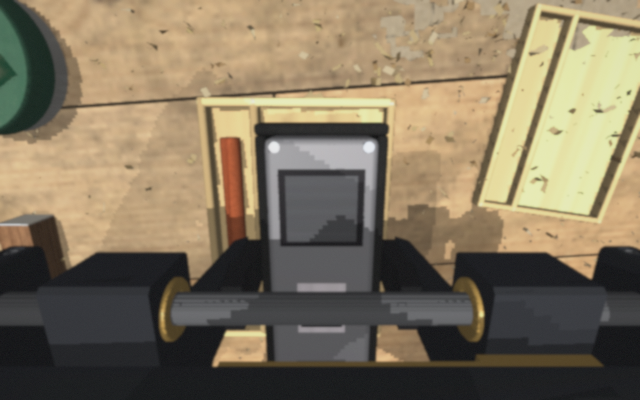

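View pics/t8.png

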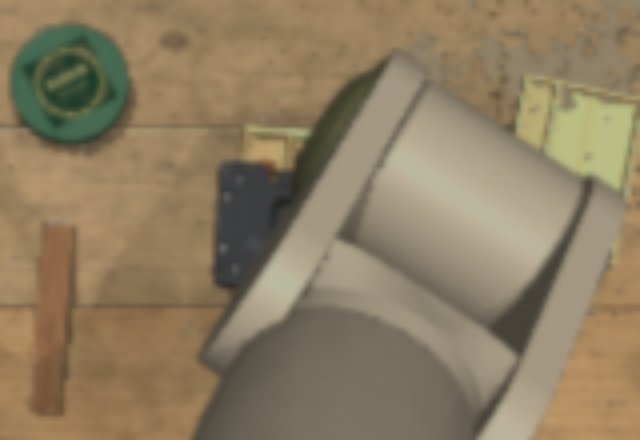

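Run:
```python
import cv2
b=cv2.imread('pics/wrist8.png');cv2.imwrite('pics/w8z.png',cv2.resize(b[85:165,190:410],None,fx=3.5,fy=3.5,interpolation=cv2.INTER_CUBIC))
```

```text
(no output)
```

View pics/w8z.png

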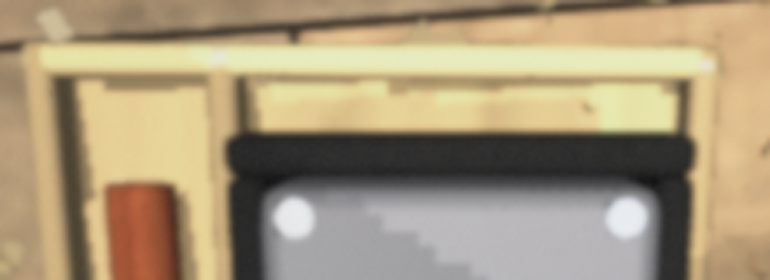

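Run:
```python
from meas import *
c=camera('wrist')
g=lambda x,y,z: ray(c,190+x/3.5,85+y/3.5,z)[:2]*1000
L,Rr,F=g(237,80,.014),g(692,80,.014),g(470,48,.014);print(L,Rr,np.linalg.norm(L-Rr),F)
s=state();z=s['tcp_pos'][2]-.0789+.0336
A,B=g(294,217,z),g(627,217,z);print(A,B)
a=np.radians(-3.7);e=np.array([np.cos(a),np.sin(a)]);n=np.array([-e[1],e[0]])
m=(A+B)/2-55.6*e
print('lateral bay-meter',((L+Rr)/2-m)@n,'long: bay centre-meter',(F-m)@e-78,'yaw meter',np.degrees(np.arctan2((A-B)[1],(A-B)[0]))-90)
plan(497,-188.5,83,-93.8)
```

```text
[ 571.28676656 -158.82169145] [ 566.44769567 -230.5984483 ] 71.9396930121738 [ 573.61241393 -195.88157806]
[ 554.31232513 -174.00188254] [ 551.76327107 -211.74738571]
lateral bay-meter -0.8101001537112349 long: bay centre-meter -1.6742244861671338 yaw meter -3.863469945640716
t 11.57 tcp [ 497.4 -189.4  114.6] x [ 0.002 -0.001 -1.   ] ycur -93.8 q6 [-0.59  0.56  1.61  0.    0.97  1.05]
shift [31.6 -0.9  0.5] turn -0.0 or 180.0 open 0.057984942642005106 F [ 0.3 -0.  -3.4]
```

>>> {"op": "drive_tool", "data": {
  "increments": [
    [[10, 0.5, 1], 0, 0.4],
    [[20, 0.5, 1], 0, 0.4],
    [[26, 0.5, 1], 0, 0.4],
    [[29, 0.5, 1], 0, 0.4],
    [[29, 0.5, 1], 0, 0.4],
    [[29, 0.5, 1], 0, 0.4]
  ]
}}

```text
t: 12.07
tcp_pos: [0.4961, -0.1899, 0.0846]
ee_rot: [-0.707, 0.024, 0.707, 0.024]
force: [-0.1, 0.4, -2.0]
opening: 0.0574
```

>>> {"op": "drive_tool", "data": {
  "increments": [
    [[0.5, 0, 0], 0, 0.4],
    [[1, 0, 0], 0, 0.4],
    [[1, 0, 0], 0, 0.4],
    [[1, 0, 0], 0, 0.4]
  ]
}}

```text
t: 12.4
tcp_pos: [0.496, -0.1898, 0.0837]
ee_rot: [0.707, -0.024, -0.707, -0.024]
force: [0.2, 0.2, -2.5]
opening: 0.0577
```

>>> {"op": "drive_tool", "data": {
  "increments": [
    [[0.5, 0, 0], 0, 0.4],
    [[0.8, 0, 0], 0, 0.4],
    [[0.8, 0, 0], 0, 0.4]
  ]
}}

```text
t: 12.65
tcp_pos: [0.496, -0.1898, 0.0829]
ee_rot: [0.707, -0.024, -0.707, -0.024]
force: [-0.9, 0.3, -0.3]
opening: 0.0572
```

>>> {"op": "drive_tool", "data": {
  "increments": [
    [[0.4, 0, 0], 0, 0.4],
    [[0.4, 0, 0], 0, 0.4],
    [[0.4, 0, 0], 0, 0.4]
  ]
}}

```text
t: 12.9
tcp_pos: [0.496, -0.1898, 0.0828]
ee_rot: [0.707, -0.024, -0.707, -0.024]
force: [-1.7, 1.0, 5.4]
opening: 0.0578
```

>>> {"op": "drive_tool", "data": {
  "increments": [
    [[-0.3, 0, 0], 0, 0.1],
    [[-0.3, 0, 0], 0, -0.3],
    [[-0.3, 0, 0], 0, -0.55],
    [[-0.3, 0, 0], 0, -0.55],
    [[-0.3, 0, 0], 0, -0.55],
    [[-10, 0, 0], 0, -0.55],
    [[-25, 0, 0], 0, -0.6],
    [[-50, 0, 0], 0, -0.6],
    [[-85, 0, 0], 0, -0.6],
    [[-120, 0, 0], 0, -1],
    [[-150, 0, 0], 0, -1],
    [[-160, 0, 0], 0, -1],
    [[-160, 0, 0], 0, -1],
    [[-160, 0, 0], 0, -1]
  ]
}}

```text
t: 14.07
tcp_pos: [0.4958, -0.1897, 0.2426]
ee_rot: [0.707, -0.024, -0.706, -0.024]
force: [-0.0, -0.3, -0.8]
opening: 0.0879
```

Run:
```python
from meas import *
c=camera('wrist');save(c,'w9.png');pickle.dump(c,open('w9.pkl','wb'))
c=camera('scene');save(c,'s9.png')
plan(496,-189,240,-93.8)
```

```text
t 14.17 tcp [ 495.5 -189.6  241.2] x [-0.002  0.001 -1.   ] ycur -93.9 q6 [-0.59  0.4   1.45  0.    1.29  1.05]
shift [ 1.2 -0.6 -0.4] turn -0.1 or 179.9 open 0.08811794321485639 F [-0.2 -0.7 -0. ]
```

View pics/w9.png

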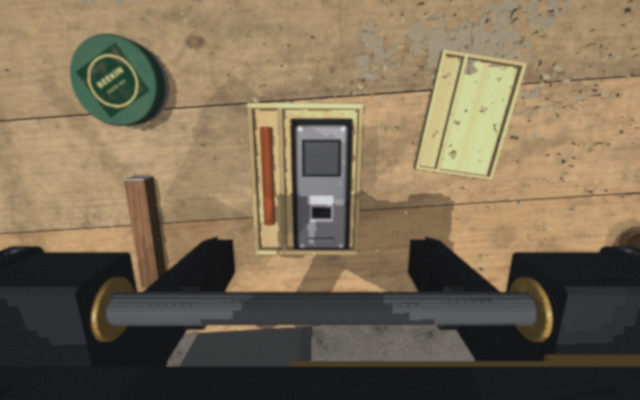

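View pics/s9.png

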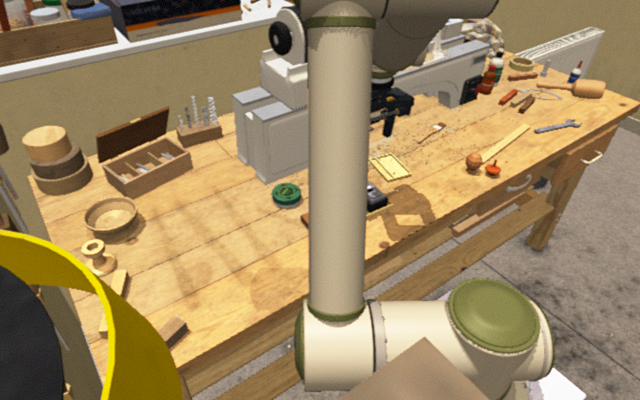

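The meter sits in the wide bay at (320,185), with the ridge towards the stop at (321,212) and the rod still in its own bay. One numeric check of flatness and the switch before handing in.

Run:
```python
from meas import *
c=pickle.load(open('w9.pkl','rb'))
b=cv2.cvtColor(c['img'],cv2.COLOR_RGB2BGR);cv2.imwrite('pics/w9z.png',cv2.resize(b[95:260,240:370],None,fx=3.5,fy=3.5,interpolation=cv2.INTER_CUBIC))
for u,v in [(300,150),(345,150),(300,195),(345,195),(303,225),(342,225),(321,133)]:
    print(u,v,np.median([dp(c,u+i,v+j) for i in(-1,0,1) for j in (-1,0,1)],axis=0).round(4))
```

```text
300 150 [ 0.5338 -0.1729  0.0362]
345 150 [ 0.5309 -0.2136  0.0358]
300 195 [ 0.4917 -0.1693  0.0367]
345 195 [ 0.489  -0.2116  0.0352]
303 225 [ 0.4617 -0.1696  0.0365]
342 225 [ 0.4589 -0.2072  0.0364]
321 133 [ 0.5475 -0.1929  0.0357]
```

View pics/w9z.png

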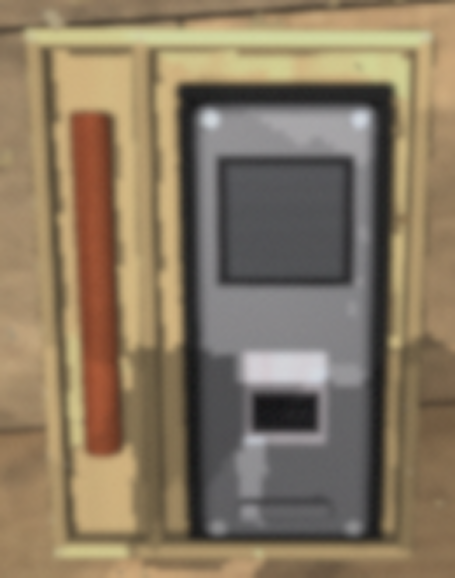

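Run:
```python
from meas import *
c=pickle.load(open('w9.pkl','rb'))
g=lambda x,y,z: ray(c,240+x/3.5,95+y/3.5,z)[:2]*1000
print('rod ends',g(91,112,.012),g(104,454,.012))
P=np.array([g(x,y,.0376) for x,y in [(210,119),(360,119),(353,527),(218,527)]]);cen=P.mean(0);e=P[0]+P[1]-P[2]-P[3];print('meter',cen,np.degrees(np.arctan2(e[1],e[0])),np.linalg.norm(e)/2)
e/=np.linalg.norm(e)
for n,y in (('ridge',390),('ridge',432)):print(n,(g(285,y,.041)-cen)@e)
```

```text
rod ends [ 555.31964524 -140.25892887] [ 455.73265485 -132.67686221]
meter [ 495.28207024 -189.79304468] -3.7990761230423518 111.66233003098571
ridge -14.7376803836593
ridge -26.58344839274153
```

```bash
python3 -c "
from station import *
print(finish_job())"
```

```text
the job is handed in; nothing more can be done
None
```

The meter is switched off and lies face up on the floor of the tray's wide bay. I handed the job in at about 14 s of the 43 s allowed.

- **Switch:** I felt the face at about 33.6 mm with roughly 3.5 N of contact and backed off about 1 mm. I then squeezed ridge and stop together at 16 N. The jaws closed to about 33 mm, which matches the off position. Camera checks put the ridge at about x = -22 mm before the move and -21 mm in the tray, against -22 for off.
- **Placing:** I took the meter by the holster's long sides and lowered it until the floor carried it (about 5 N). The last wrist picture shows it within 1–2 mm of the bay's centre, in line with the tray. The face depth readings agree to within 1.5 mm, so it lies flat.
- **Left alone:** The rod measured within about 1.5 mm of its earlier position, which is within the camera calibration. The blank and the tin look unmoved in the pictures; I did not measure them again.

The top and wrist cameras disagreed by about 4 mm on the meter and 3.5 mm on the tray. I mostly used the wrist camera, since its measured sizes matched the ones given.

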